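# Strip a jammed stack of sample cups and sort them by size

### The job

Three sample cups are jammed together in a stack. Holding or pushing only the big white cup, bring the stack to the stripping fork and push it in under the yellow lips as far as it goes, and let go; then pull out first the orange and then the blue cup, standing the orange one upright in the middle of the orange mat and the blue one upright in the middle of the blue mat. Leave the white cup standing fully home in the fork, and do not shift the bottles, rack, jar and dish round about or tip any cup over.

Things in the scene. Friction and masses are not known exactly. Their poses are not given: they have to be found in the camera images.
- large: Outermost cup of the stack, white plastic, 62 tall, about 240 g. Origin: centre of its underside; z is the cup's axis (up). Slightly tapered, outer diameter 56 at the foot, 62 at the top, wall 3, raised inner floor 22 above the foot; sprung rubber lugs inside grip the blue cup. The whole stack stands 98 tall (white rim at 62, blue rim at 80, orange rim at 98).
- flange (a point): Centre of the white cup's rim, 62 above its foot. Round the rim runs a flange of diameter 70, 4 thick (58 to 62 above the foot); below it the wall is bare.
- medium: Blue cup, 58 tall, outer diameter 47 at the foot, 50 at the rim, wall 3, 90 g. Origin: centre of its underside, z its axis. At first its foot is 22 above the white foot and its top 18 show above the white rim. Friction holds it: pulling it out takes about 10 to 17 N over the first 30 of travel; clear of the white cup after 42. Inner floor 20 above its foot; rubber lugs inside grip the orange cup.
- blue_rim (a point): Centre of the blue cup's rim, 58 above its foot.
- small: Orange cup, 56 tall, outer diameter 36 at the foot, 40 at the rim, wall 3, 50 g. Origin: centre of its underside, z its axis. At first its foot is 20 above the blue foot and its top 18 show above the blue rim. Friction holds it: pulling it out takes about 4 to 8 N over the first 30 of travel, always less than the blue one; clear of the blue cup after 40.
- orange_rim (a point): Centre of the orange cup's rim, 56 above its foot.
- fork: Stripping fork fixed to the bench, grey with two yellow lips on top. Origin: the point on the bench where the centre of the white cup's foot stands when fully home. x is the direction of pushing in (open mouth at -x, stop at +x), z up. Two upright side walls, 75 apart inside, 10 thick, 65 high, run from x = -38 to +50. The floor between them is the bare bench.
- mouth (a point): Point on the bench 85 before home (fork x = -85), just outside the mouth, axes as the fork's. Flared guide plates, 64 high, run from the walls out to x = -67 and widen the mouth to about 110.
- lips (a point): Middle of the slot between the lips, at the height of their underside, 65 above the bench; axes as the fork's. The lips lie on the side walls and reach inwards, from fork x = -17 to +28, and leave a slot 56 wide; their top is 71 above the bench. They pass over the white flange with 3 play and hold it down when an inner cup is pulled; the blue and orange cups stand up through the slot.
- stop (a point): Face of the stop wall (fork x = +35.5), 60 above the bench; axes as the fork's. The wall is 62 high, closed across the whole width, with a step 20 high at its foot whose face is at fork x = +28. Home is where the white cup meets it.
- mat_small: Round orange mat, diameter 68, 3 thick, fixed to the bench: place of the orange cup. Origin: centre of its underside.
- mat_medium: Round blue mat, diameter 80, 3 thick, fixed to the bench: place of the blue cup. Origin: centre of its underside.
- dropper_a: Loose dropper bottle, diameter 30, 74 tall, red cap; leave it. Origin: centre of its underside.
- dropper_b: Another dropper bottle like it; leave it.
- dropper_c: Another dropper bottle like it; leave it.
- rack: White cuvette rack 70 x 160, 52 tall with cuvettes; leave it. Origin: centre of its underside.
- jar: White jar with black lid, diameter 52, 70 tall; leave it. Origin: centre of its underside.
- dish: Glass dish, diameter 90, 14 tall; leave it. Origin: centre of its underside.

How it is judged:
On the way, in this order (a step that is already met when the one before it is completed fails the run):
1. the stack, still jammed together, stands home under the lips of the fork and has been let go (horizontal distance between large and fork below 0.008 m and height (world z) of large below 0.006 m and angle between large's own z axis and vertical below 0.1 rad and linear speed of large below 0.03 m/s and z of medium in the frame of large between 0.017 and 0.027 m and z of small in the frame of medium between 0.015 and 0.025 m and contact force between the fingers and large below 0.2 N and contact force between the fingers and medium below 0.2 N and contact force between the fingers and small below 0.2 N), for 0.2 s.
2. the orange cup stands on the orange mat, let go, with the blue cup still in the white one (horizontal distance between small and mat_small below 0.015 m and height (world z) of small below 0.008 m and angle between small's own z axis and vertical below 0.1 rad and linear speed of small below 0.03 m/s and contact force between the fingers and small below 0.2 N and z of medium in the frame of large between 0.017 and 0.027 m), for 0.2 s.
At the end, for the whole second after the job is handed in: The orange cup stands upright on the orange mat and the blue cup on the blue mat, each within 15 mm of the mat's centre; the white cup stands upright within 8 mm of home in the fork; all released and at rest (horizontal distance between small and mat_small below 0.015 m and height (world z) of each of small, medium below 0.008 m and angle between each of small, medium, large's own z axis and vertical below 0.1 rad and linear speed of each of small, medium, large below 0.03 m/s and contact force between the fingers and small below 0.2 N and horizontal distance between medium and mat_medium below 0.015 m and contact force between the fingers and medium below 0.2 N and horizontal distance between large and fork below 0.008 m and height (world z) of large below 0.006 m and contact force between the fingers and large below 0.2 N); the robot touches nothing.
It fails at once if the orange or blue cup is gripped or pushed (over 2 N) while the white cup is not home in the fork (horizontal distance between large and fork above 0.012 m and (contact force between the fingers and small above 2 N or contact force between the fingers and medium above 2 N)).
It fails at once if a cup is tipped over (more than 40 degrees) (angle between any of large, medium, small's own z axis and vertical above 0.7 rad).
It fails at once if a bystander is shifted by more than 25 mm (distance of any of dropper_a, dropper_b, dropper_c, rack, jar, dish from where it was at the start of the episode above 0.025 m).
It also fails if it takes over 72 s, if anything falls off the work surface, if the arm or the gripper's body presses on something with over 40 N, if the wrist force passes 120 N, or if a joint passes its speed limit or range.

### The arm

A 7-joint arm with a two-finger parallel gripper is mounted at the origin on the work surface. World frame = base frame: x ahead of the robot, y to its left, z up, the work surface at z = 0. Lengths are in m, angles in rad, forces in N, time in s.
With the tool pointing down it reaches from about 0.4 to 0.875 m from the base axis. Payload 19.3 kg.
Tool frame: the origin (TCP) lies midway between the tips of the shut fingers; the grasp point (between the pads) lies 19 mm behind it; z points along the fingers, y is the line along which they close (so a half turn about z gives the same grasp; the last joint's range is limited). The gripper opens to 85 mm and grips with 20 to 120 N. Pads are 22 mm wide; open, the fingers measure 114 mm over their backs; the gripper's body (76 mm by 85 mm) begins 54 mm behind the grasp point. The pads swing forward as they close: fully open they stand 13 mm farther back than shut.
Start: joints at [1.125, 0.521, -0.036, 1.599, 0.021, 1.021, -0.113], TCP at [0.229, -0.581, 0.231] pointing down, gripper open.
Joint ranges: [-2.91, 2.91], [-0.3, 2.13], [-1.5, 1.42], [0.17, 2.43], [-1.26, 4.41], [0.16, 1.93], [-2.52, 2.52]. Speed limits (rad/s): [1.89, 1.89, 2.39, 2.39, 3.01, 3.01, 3.01].

### API

Orientations are given as [roll, pitch, yaw] about the fixed x, y, z axes, in that order (R = Rz(yaw) Ry(pitch) Rx(roll)).
In Python, from workcell import * gives the robot as it stands. The module is installed in compiled form; this text tells all that it offers.
- The arm moves only by the tool play_rows, never from a script. Its argument "deltas" is a list of rows, each a list of 7 numbers: the shift along the tool's x, y, z in units of 500 mm (1.0 is 500 mm), then the turn, a rotation vector about the tool's x, y, z in units of 120 degrees (1.0 is 120 degrees), then the closure, from 0 (fully open) to 1 (shut). A call has 1 to 10 rows; each row is the pose to reach, as a shift and turn from the pose commanded when the call began, along the tool's axes at that moment; what a row does not reach only later rows make up. A row lasts 1/10 s, in which the tool goes at most 50 mm and 8.59 degrees, less where a joint would pass 70% of its speed; a pose out of reach is approached as far as the arm can. A call with a number of a shift or a turn outside -1 to 1 is refused whole. A call with a gripper value outside its range is refused whole. The fingers move at their own pace and stop on an object; "newtons" is the grip in N (left out, the last holds). Time passes only in rows, so rows that repeat a pose let the fingers close. It gives the time, the measured TCP pose, the force, the opening and the grip force at its end, in the units of the state.
- observe(): the state, without advancing time (a new reading comes with each control period).
- grab_frame(name): name is "scene" or "top"; returns the picture (420x560x3 uint8, red, green, blue); there is no depth.
- get_calibration(name): a dict with "fovy" (degrees; the focal length in pixels is half the picture's height over the tangent of half this angle, whatever the lens; pixels are square), "cx", "cy" (the principal point, pixels), "xyz" and "rotation" of the camera in the world. Camera axes: x right, y down, z forward; pixel columns grow to the right and rows downward; lengths in m; the calibration is good to about 2 mm. A picture is of the moment at which its call begins. get_calibration takes no time and is no camera call.
- job_done(): hands the job in; it is judged then, once.
The state is a dict: "clock": time; "qpos": joint angles; "qd": joint speeds; "joint_efforts": joint torques, N m; "position": TCP position; "tool_rot": TCP orientation; "force": force on the tool from outside, world axes, zero at the start; "moment": the same for the moment, N m; "grip_width": finger opening in m; "finger_force": force on a finger pad.
Only numpy, scipy, OpenCV 4.12 (cv2) and the standard library are available. Lean on these libraries where they do the work, as an engineer would, in place of code of your own. Each camera call takes 0.05 s, during which the arm holds its last target. There are 200 camera calls.

## Working session

There is one attempt and no reset: what is moved stays moved. The work goes in short steps, Python scripts to look and compute and a tool call to move; the robot and the scene stay as the last step left them, time stands still between calls to the robot, and variables do not carry over. Pictures are saved under pics/ and viewed, at most 10 in all, crops included, and the job is handed in when it is done.

Besides the shell and the picture viewer there is one more tool, called as a command line: name --pt "numbers of a row" for each row, then --argument value for the rest. play_rows: Moves the arm, as the interface text tells. Its arguments: {"type":"object","properties":{"deltas":{"type":"array"},"newtons":{"type":"number"}},"required":["deltas"]}

```bash
mkdir -p pics; python3 - <<'E'
from workcell import *
import cv2
for n in("scene","top"):
    cv2.imwrite(f"pics/{n}0.png",cv2.resize(grab_frame(n),(800,600),interpolation=cv2.INTER_CUBIC)[:,:,::-1])
    c=get_calibration(n);print(n,c)
s=observe();print(s["clock"],s["position"],s["tool_rot"],s["force"],s["grip_width"])
E
```

```text
scene {'fovy': 46.02067120279709, 'cx': 283.22712163542525, 'cy': 206.25485723335967, 'xyz': array([ 1.2547764 , -0.52983089,  0.78377555]), 'rotation': array([-2.2112093 , -0.00496232,  0.86186257])}
top {'fovy': 51.25802662092856, 'cx': 290.0064893393865, 'cy': 205.34835579630467, 'xyz': array([0.35721225, 0.07220051, 1.20848874]), 'rotation': array([-2.96526412,  0.01070208, -1.55924278])}
0.1 [ 0.2292193  -0.58113667  0.23078782] [-3.14058051e+00  6.57222496e-05  3.75711764e-01] [-0.75161771 -0.9336119  -0.54030113] 0.08552018375938905
```

View pics/scene0.png

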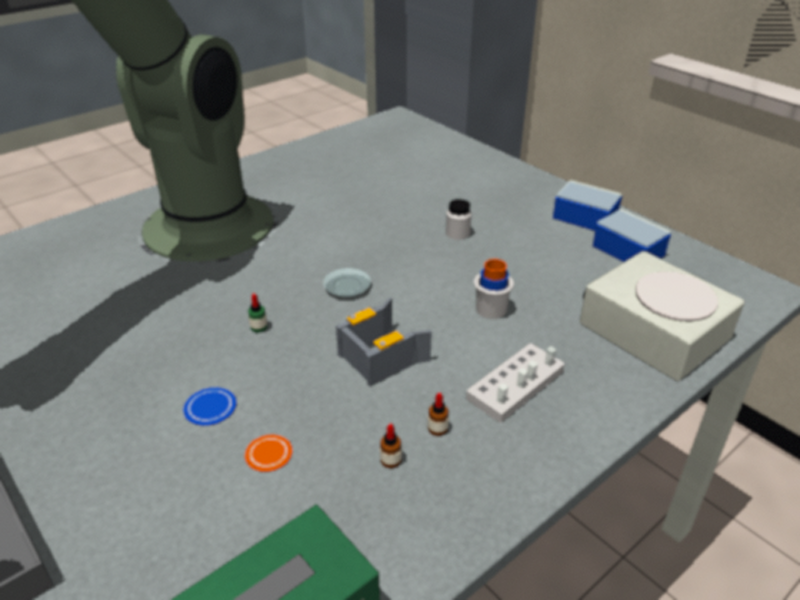

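View pics/top0.png

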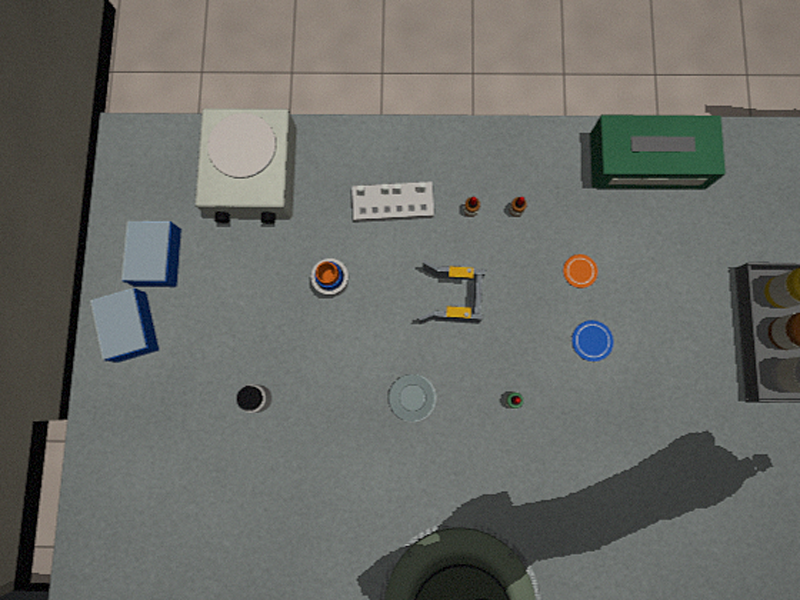

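The scene view shows the arm at the back, with the stack at about (493,290), the fork at (380,340), the blue mat at (210,406) and the orange mat at (269,453). The top view shows the stack at (328,276), the lips at (460,272) and (459,312), the orange mat at (580,271) and the blue mat at (593,340), with the mouth facing the stack. Next I'll enlarge the images and segment them.

```bash
cat > h.py <<'E'
from workcell import *
import cv2, numpy as np
from scipy.spatial.transform import Rotation as Ro
def back(n,u,v,z):
    c=get_calibration(n);f=210/np.tan(np.radians(c["fovy"])/2)
    d=Ro.from_euler("xyz",c["rotation"]).as_matrix()@np.array([(u-c["cx"])/f,(v-c["cy"])/f,1])
    return c["xyz"]+d*(z-c["xyz"][2])/d[2]
def blobs(im,lo,hi,amin=25):
    m=cv2.inRange(cv2.cvtColor(im,cv2.COLOR_RGB2HSV),np.array(lo),np.array(hi))
    n,_,st,ce=cv2.connectedComponentsWithStats(m)
    return [(tuple(np.round(ce[i],1)),int(st[i,4]),st[i,:4].tolist()) for i in range(1,n) if st[i,4]>=amin]
E
python3 - <<'E'
from h import *
R={"orange":([5,180,120],[14,255,255]),"yellow":([17,180,120],[30,255,255]),"blue":([105,180,60],[120,255,255])}
for n in("top","scene"):
    im=grab_frame(n)
    for k,(lo,hi) in R.items():
        z={"orange":.003,"yellow":.071,"blue":.003}[k]
        for c,a,bb in blobs(im,lo,hi): print(n,k,c,a,bb,np.round(back(n,*c,z),4))
    crop=im[165:240,205:345] if n=="top" else im[170:275,230:370]
    cv2.imwrite(f"pics/{n}c.png",cv2.resize(crop,None,fx=5.5,fy=5.5,interpolation=cv2.INTER_CUBIC)[:,:,::-1])
E
```

```text
top orange (np.float64(405.5), np.float64(189.4)) 122 [395, 178, 23, 23] [ 0.6205 -0.2362  0.003 ]
top orange (np.float64(229.5), np.float64(192.1)) 93 [221, 183, 15, 15] [0.6081 0.2585 0.003 ]
top orange (np.float64(406.0), np.float64(189.1)) 191 [399, 182, 15, 16] [ 0.6213 -0.2376  0.003 ]
top yellow (np.float64(321.7), np.float64(190.3)) 104 [314, 187, 17, 8] [0.6011 0.0031 0.071 ]
top yellow (np.float64(320.3), np.float64(217.9)) 107 [313, 215, 17, 8] [0.5271 0.0068 0.071 ]
top blue (np.float64(119.1), np.float64(179.5)) 263 [93, 155, 33, 44] [0.6417 0.5737 0.003 ]
top blue (np.float64(232.1), np.float64(195.2)) 46 [221, 184, 18, 17] [0.5993 0.2508 0.003 ]
top blue (np.float64(101.6), np.float64(223.8)) 225 [94, 202, 17, 43] [0.5145 0.6126 0.003 ]
top blue (np.float64(413.3), np.float64(238.5)) 133 [401, 224, 28, 29] [ 0.4825 -0.2528  0.003 ]
top blue (np.float64(414.6), np.float64(238.0)) 324 [405, 228, 20, 21] [ 0.4839 -0.2564  0.003 ]
scene orange (np.float64(346.1), np.float64(187.8)) 149 [340, 182, 14, 13] [0.5098 0.3449 0.003 ]
scene orange (np.float64(187.5), np.float64(316.8)) 485 [172, 305, 32, 25] [ 0.6215 -0.2377  0.003 ]
scene orange (np.float64(272.6), np.float64(311.9)) 25 [267, 309, 13, 6] [ 0.7235 -0.0978  0.003 ]
scene yellow (np.float64(253.3), np.float64(221.1)) 101 [244, 216, 19, 11] [0.5299 0.0051 0.071 ]
scene yellow (np.float64(271.6), np.float64(237.5)) 121 [262, 232, 20, 12] [6.026e-01 1.000e-04 7.100e-02]
scene blue (np.float64(421.7), np.float64(160.7)) 995 [388, 139, 80, 43] [0.5575 0.6249 0.003 ]
scene blue (np.float64(345.0), np.float64(198.6)) 75 [337, 195, 17, 7] [0.5435 0.3052 0.003 ]
scene blue (np.float64(146.5), np.float64(283.0)) 368 [134, 272, 26, 21] [ 0.482  -0.2551  0.003 ]
scene blue (np.float64(147.6), np.float64(288.9)) 108 [129, 274, 36, 23] [ 0.4994 -0.2618  0.003 ]
```

View pics/topc.png

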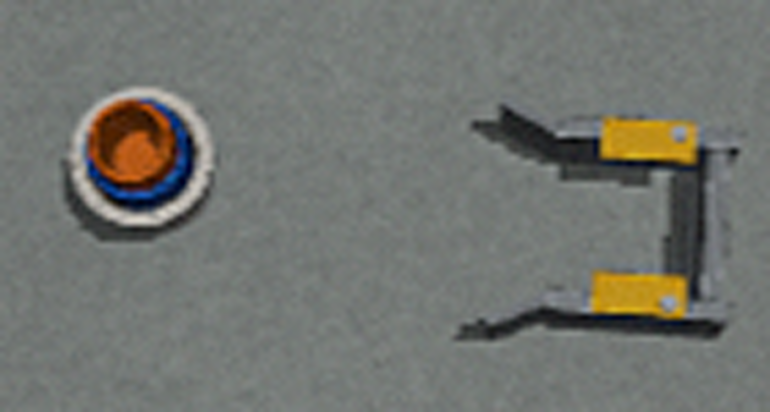

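View pics/scenec.png

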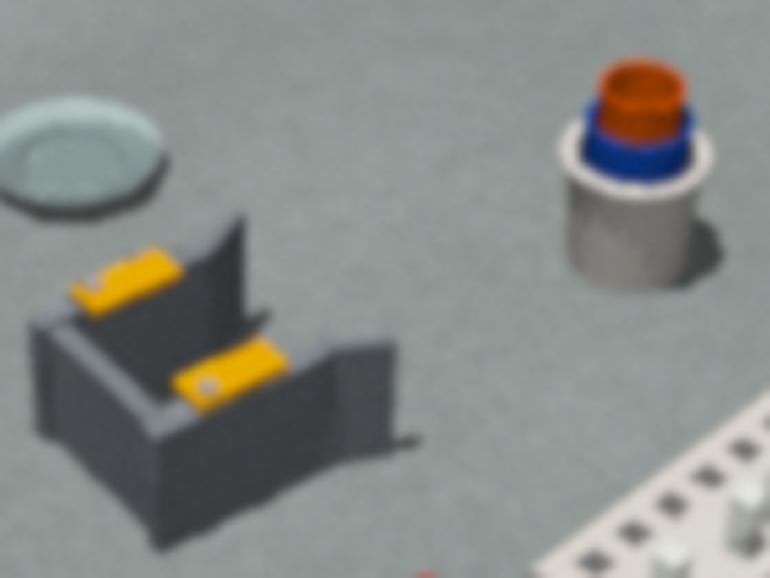

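```bash
python3 - <<'E'
from h import *
print(back("top",230.5,193.3,.062), back("top",205+(132)/5.5-.4,165+143/5.5-.4,.098), back("scene",346.4,185.4,.098),back("scene",230+635.5/5.5-.4,170+157/5.5-.4,.062))
s=observe();print(s["clock"],s["position"],s["tool_rot"])
E
```

```text
[0.59257862 0.2465473  0.062     ] [0.59229603 0.24626722 0.098     ] [0.59370327 0.24662976 0.098     ] [0.59614436 0.24375629 0.062     ]
0.2 [ 0.22930863 -0.58123057  0.23095817] [-3.14095531e+00  2.34826621e-05  3.75775901e-01]
```

play_rows --pt "0.06 -0.06 0 0 0 0.02 0" --pt "0.13 -0.13 0 0 0 0.04 0" --pt "0.2 -0.2 0 0 0 0.06 0" --pt "0.27 -0.27 0 0 0 0.08 0" --pt "0.34 -0.34 0 0 0 0.1 0" --pt "0.41 -0.41 0 0 0 0.13 0" --pt "0.48 -0.48 0 0 0 0.15 0" --pt "0.55 -0.55 0 0 0 0.17 0" --pt "0.61 -0.61 0 0 0 0.19 0" --pt "0.64 -0.64 0 0 0 0.208 0" --newtons 60

```text
clock: 1.2
position: [0.4107, -0.1629, 0.2315]
tool_rot: [-3.141, -0.001, -0.058]
force: [0.3, -1.6, 0.6]
grip_width: 0.0851
finger_force: 0.0
```

```bash
cat >> h.py <<'E'
def to(x,y,z,yaw=-0.06,tilt=0):
    """deltas (tool units) from measured pose to a target; tilt = turn about tool x"""
    s=observe();R0=Ro.from_euler("xyz",s["tool_rot"]);R1=Ro.from_euler("xyz",[np.pi+0,0,yaw])*Ro.from_rotvec([tilt,0,0])
    print("t",s["clock"],"pos",np.round(s["position"],4),"rot",np.round(s["tool_rot"],3),"F",np.round(s["force"],1),"w",round(s["grip_width"],4),"ff",np.round(s["finger_force"],1))
    print("->",np.round(R0.inv().apply(np.array([x,y,z])-s["position"])/.5,4),np.round((R0.inv()*R1).as_rotvec()/np.radians(120),4))
F=np.array([.5653,.0087]);D=np.array([-.06,-.998])
E
python3 -c "
from h import *
to(.5927,.2465,.16)"
```

```text
t 1.2 pos [ 0.4107 -0.1629  0.2315] rot [-3.141e+00 -1.000e-03 -5.800e-02] F [ 0.3 -1.6  0.6] w 0.0851 ff 0.0
-> [ 0.3158 -0.8385  0.1436] [-0.0003 -0.0003  0.0009]
```

play_rows --pt "0.03 -0.08 0.01 0 0 0 0" --pt "0.065 -0.17 0.03 0 0 0 0" --pt "0.1 -0.26 0.05 0 0 0 0" --pt "0.135 -0.35 0.06 0 0 0 0" --pt "0.17 -0.44 0.07 0 0 0 0" --pt "0.205 -0.53 0.08 0 0 0 0" --pt "0.24 -0.62 0.1 0 0 0 0" --pt "0.275 -0.71 0.12 0 0 0 0" --pt "0.305 -0.79 0.135 0 0 0 0" --pt "0.316 -0.8385 0.1436 0 0 0 0"

```text
clock: 2.2
position: [0.5926, 0.2462, 0.1583]
tool_rot: [-3.141, 0.001, -0.058]
force: [-0.8, 0.7, -0.1]
grip_width: 0.0854
finger_force: 0.0
```

play_rows --pt "0 0 0 0 0 0 0" --pt "0 0 0 0 0 0 0"

```text
clock: 2.4
position: [0.5921, 0.2429, 0.1589]
tool_rot: [3.141, 0.001, -0.059]
force: [-1.1, -0.7, 0.3]
grip_width: 0.0853
finger_force: 0.0
```

```bash
python3 -c "
from h import *
to(.5927,.2465,.034)
for n in('top','scene'):
    im=grab_frame(n); crop=im[160:230,190:270] if n=='top' else im[110:235,290:400]
    cv2.imwrite(f'pics/{n}1.png',cv2.resize(crop,None,fx=4.5,fy=4.5,interpolation=cv2.INTER_CUBIC)[:,:,::-1])
"
python3 - <<'E'
import cv2,numpy as np
a=cv2.imread('pics/top1.png');b=cv2.imread('pics/scene1.png')
h=max(a.shape[0],b.shape[0]);o=np.zeros((h,a.shape[1]+b.shape[1],3),np.uint8);o[:a.shape[0],:a.shape[1]]=a;o[:b.shape[0],a.shape[1]:]=b
o=o[:,:];cv2.imwrite('pics/m1.png',cv2.resize(o,None,fx=.9,fy=.9));print(o.shape)
E
```

```text
t 2.4 pos [0.5921 0.2429 0.1589] rot [ 3.141e+00  1.000e-03 -5.900e-02] F [-1.1 -0.7  0.3] w 0.0853 ff 0.0
-> [ 0.0011 -0.0073  0.2499] [0.0003 0.0004 0.0004]
(562, 855, 3)
```

View pics/m1.png

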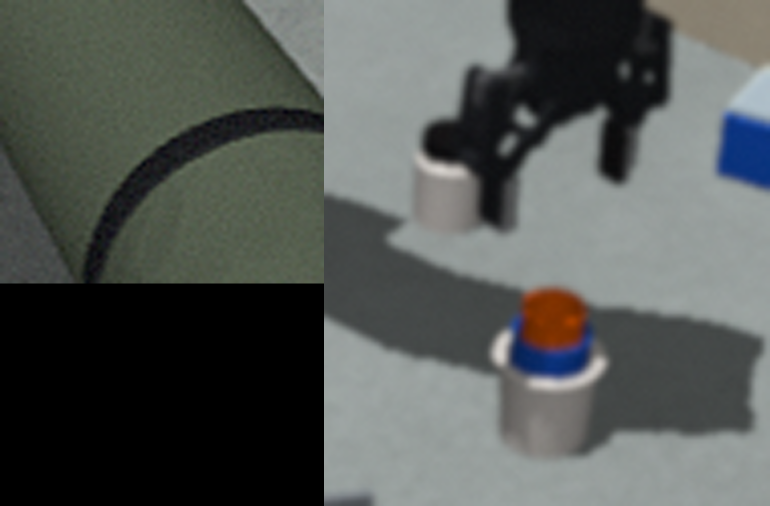

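The arm hides the stack in the top view. In the scene view the open fingers, at crop (497,200) and (617,160), straddle above the stack at crop (550,320), aligned with the fork direction. Now I'll lower the gripper.

play_rows --pt "0.001 -0.007 0.03 0 0 0 0" --pt "0.001 -0.007 0.06 0 0 0 0" --pt "0.001 -0.007 0.09 0 0 0 0" --pt "0.001 -0.007 0.12 0 0 0 0" --pt "0.001 -0.007 0.15 0 0 0 0" --pt "0.001 -0.007 0.18 0 0 0 0" --pt "0.001 -0.007 0.21 0 0 0 0" --pt "0.001 -0.007 0.24 0 0 0 0" --pt "0.001 -0.007 0.25 0 0 0 0" --pt "0.001 -0.007 0.25 0 0 0 0"

```text
clock: 3.5
position: [0.5927, 0.2461, 0.0336]
tool_rot: [3.141, 0.001, -0.06]
force: [-0.9, -0.1, 0.1]
grip_width: 0.0856
finger_force: 0.0
```

```bash
python3 -c "
from h import *
to(.5927,.2465,.034)
for n in('scene',):
    im=grab_frame(n); crop=im[110:235,290:400] 
    cv2.imwrite(f'pics/{n}2.png',cv2.resize(crop,None,fx=4.5,fy=4.5,interpolation=cv2.INTER_CUBIC)[:,:,::-1])
"
```

```text
t 3.5 pos [0.5927 0.2461 0.0336] rot [ 3.141e+00  1.000e-03 -6.000e-02] F [-0.9 -0.1  0.1] w 0.0856 ff 0.0
-> [-0.0001 -0.0008 -0.0008] [0.0003 0.0005 0.0001]
```

View pics/scene2.png

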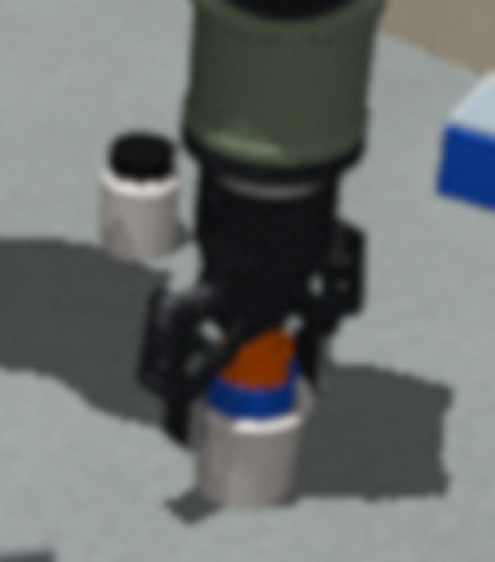

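The fingers straddle the white rim, with tips just below the flange at about (180,430) and (310,385). Nothing is touching, so I'll close.

play_rows --pt "0 0 0 0 0 0 0.15" --pt "0 0 0 0 0 0 0.3" --pt "0 0 0 0 0 0 0.5" --pt "0 0 0 0 0 0 0.7" --pt "0 0 0 0 0 0 0.7" --pt "0 0 0 0 0 0 0.7" --newtons 40

```text
clock: 4.15
position: [0.5937, 0.247, 0.0362]
tool_rot: [-3.14, -0.002, -0.06]
force: [-2.7, -0.5, 12.4]
grip_width: 0.0677
finger_force: 41.2
```

play_rows --pt "0 0 -0.006 0 0 0 0.7" --pt "0 0 -0.012 0 0 0 0.7" --pt "0 0 -0.016 0 0 0 0.7" --pt "0 0 -0.016 0 0 0 0.7"

```text
clock: 4.55
position: [0.5932, 0.2462, 0.0428]
tool_rot: [-3.142, -0.0, -0.06]
force: [-0.1, -0.6, -4.3]
grip_width: 0.0674
finger_force: 45.9
```

```bash
python3 -c "
from h import *
p=F-.06*D; print(p); to(p[0],p[1],.042)"
```

```text
[0.5689  0.06858]
t 4.55 pos [0.5932 0.2462 0.0428] rot [-3.142 -0.    -0.06 ] F [-0.1 -0.6 -4.3] w 0.0674 ff 45.9
-> [-0.0273  0.3574  0.0015] [-0.     -0.0001  0.    ]
```

play_rows --pt "-0.002 0.03 0 0 0 0 0.7" --pt "-0.005 0.07 0 0 0 0 0.7" --pt "-0.009 0.115 0 0 0 0 0.7" --pt "-0.012 0.16 0 0 0 0 0.7" --pt "-0.016 0.205 0 0 0 0 0.7" --pt "-0.019 0.25 0 0 0 0 0.7" --pt "-0.023 0.295 0 0 0 0 0.7" --pt "-0.026 0.335 0 0 0 0 0.7" --pt "-0.027 0.357 0 0 0 0 0.7" --pt "-0.027 0.357 0 0 0 0 0.7"

```text
clock: 5.55
position: [0.5687, 0.0662, 0.0425]
tool_rot: [3.141, 0.0, -0.063]
force: [0.6, -0.5, -4.0]
grip_width: 0.0677
finger_force: 46.2
```

```bash
python3 -c "
from h import *
p=F-.06*D; to(p[0],p[1],.042)
im=grab_frame('scene')[120:280,220:380]
cv2.imwrite('pics/s3.png',cv2.resize(im,None,fx=3.7,fy=3.7,interpolation=cv2.INTER_CUBIC)[:,:,::-1])
"
```

```text
t 5.55 pos [0.5687 0.0662 0.0425] rot [ 3.141  0.    -0.063] F [ 0.6 -0.5 -4. ] w 0.0677 ff 46.2
-> [ 0.0001 -0.0048  0.001 ] [ 0.0005  0.0001 -0.0014]
```

View pics/s3.png

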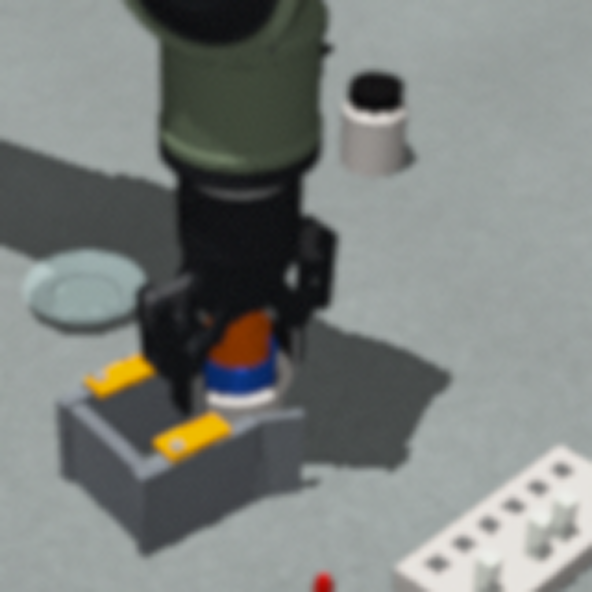

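The stack hangs upright between the guide plates at about (245,370), with the front finger inside the fork. I'll lower it and draw it on under the lips.

play_rows --pt "0 0 0.006 0 0 0 0.7" --pt "0 0 0.012 0 0 0 0.7" --pt "0 0 0.013 0 0 0 0.7" --pt "0 0.01 0.013 0 0 0 0.7" --pt "0 0.02 0.013 0 0 0 0.7" --pt "0 0.03 0.013 0 0 0 0.7" --pt "0 0.038 0.013 0 0 0 0.7" --pt "0 0.038 0.013 0 0 0 0.7"

```text
clock: 6.4
position: [0.5686, 0.0511, 0.0364]
tool_rot: [-3.14, -0.002, -0.059]
force: [1.6, 2.4, 5.7]
grip_width: 0.0674
finger_force: 46.7
```

```bash
python3 -c "
from h import *
p=F-.035*D; to(p[0],p[1],.035)"
```

```text
t 6.4 pos [0.5686 0.0511 0.0364] rot [-3.14e+00 -2.00e-03 -5.90e-02] F [1.6 2.4 5.7] w 0.0674 ff 46.7
-> [-0.0015  0.0151  0.0027] [-0.0006 -0.0007  0.0006]
```

play_rows --pt "0 0 0 0 0 0 0.4" --pt "0 0 0 0 0 0 0.2" --pt "0 0 0 0 0 0 0" --pt "0 0 0 0 0 0 0" --pt "0 0 0 0 0 0 0" --pt "0 0 -0.02 0 0 0 0" --pt "0 0 -0.07 0 0 0 0" --pt "0 0 -0.13 0 0 0 0" --pt "0 0 -0.19 0 0 0 0" --pt "0 0 -0.22 0 0 0 0"

```text
clock: 7.4
position: [0.5686, 0.05, 0.1492]
tool_rot: [-3.141, -0.003, -0.06]
force: [-0.1, 1.0, -0.8]
grip_width: 0.0853
finger_force: 0.0
```

```bash
python3 -c "
from h import *
p=F-.115*D; to(p[0],p[1],.15,tilt=-.4)"
```

```text
t 7.4 pos [0.5686 0.05   0.1492] rot [-3.141e+00 -3.000e-03 -6.000e-02] F [-0.1  1.  -0.8] w 0.0853 ff 0.0
-> [-0.0016 -0.1471 -0.0015] [-0.1913 -0.0014 -0.0003]
```

play_rows --pt "0 -0.03 -0.01 0 0 0 0" --pt "0 -0.07 -0.02 -0.05 0 0 0.3" --pt "-0.001 -0.11 -0.01 -0.1 0 0 0.6" --pt "-0.0016 -0.14 0 -0.15 0 0 1" --pt "-0.0016 -0.147 0 -0.19 0 0 1" --pt "-0.0016 -0.147 0 -0.1913 0 0 1" --pt "-0.0016 -0.147 0 -0.1913 0 0 1"

```text
clock: 8.1
position: [0.571, 0.1242, 0.1454]
tool_rot: [2.741, 0.001, -0.058]
force: [-0.6, -1.1, 0.1]
grip_width: -0.0001
finger_force: 0.0
```

```bash
python3 -c "
from h import *
p=F-.115*D; to(p[0],p[1],.032,tilt=-.4)
for n in('top',):
    im=grab_frame(n)[165:240,265:345]
    cv2.imwrite('pics/t4.png',cv2.resize(im,None,fx=6,fy=6,interpolation=cv2.INTER_CUBIC)[:,:,::-1])
"
```

```text
t 8.1 pos [0.571  0.1242 0.1454] rot [ 2.741e+00  1.000e-03 -5.800e-02] F [-0.6 -1.1  0.1] w -0.0001 ff 0.0
-> [ 0.0027 -0.0872  0.2095] [0.0001 0.0001 0.0009]
```

View pics/t4.png

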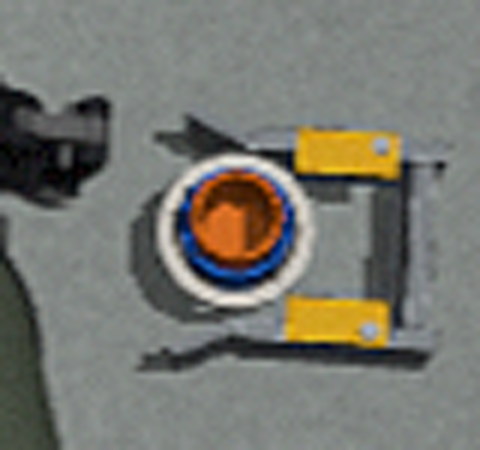

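The stack is centred in the slot, with the rim at (234,230) on the axis between the lips at (347,153) and (337,321). It is about 43 mm short of home. I'll lower the shut, tilted fingers behind it.

play_rows --pt "0.002 -0.02 0.05 0 0 0 1" --pt "0.002 -0.04 0.1 0 0 0 1" --pt "0.003 -0.06 0.15 0 0 0 1" --pt "0.003 -0.08 0.195 0 0 0 1" --pt "0.003 -0.087 0.2095 0 0 0 1" --pt "0.003 -0.087 0.2095 0 0 0 1"

```text
clock: 8.75
position: [0.5727, 0.1214, 0.0323]
tool_rot: [2.741, 0.001, -0.061]
force: [1.1, 0.6, 0.5]
grip_width: 0.0001
finger_force: 0.0
```

play_rows --pt "0 0.018 0.008 0 0 0 1" --pt "0 0.034 0.0145 0 0 0 1" --pt "0 0.048 0.0205 0 0 0 1" --pt "0 0.06 0.0255 0 0 0 1" --pt "0 0.072 0.0305 0 0 0 1" --pt "0 0.084 0.0355 0 0 0 1" --pt "0 0.096 0.0405 0 0 0 1" --pt "0 0.106 0.045 0 0 0 1" --pt "0 0.116 0.049 0 0 0 1"

```text
clock: 9.65
position: [0.5691, 0.0592, 0.0326]
tool_rot: [2.741, 0.0, -0.06]
force: [-0.7, 3.8, 1.3]
grip_width: 0.0003
finger_force: 1.8
```

```bash
python3 -c "
from h import *
p=F-.043*D; to(p[0],p[1],.032,tilt=-.4)
s=observe();print((s['position'][:2]-F)@D)
im=grab_frame('top')
for c in blobs(im,[105,180,60],[120,255,255]): print(c)
for c in blobs(im,[5,180,80],[14,255,255]): print(c,back('top',*c[0],.098))
"
```

```text
t 9.65 pos [0.5691 0.0592 0.0326] rot [ 2.741  0.    -0.06 ] F [-0.7  3.8  1.3] w 0.0003 ff 1.8
-> [-0.0014  0.0137  0.0071] [ 0.0003 -0.      0.0001]
-0.05065844107209491
((np.float64(119.0), np.float64(180.2)), 318, [92, 155, 34, 45])
((np.float64(99.9), np.float64(228.3)), 342, [75, 202, 36, 51])
((np.float64(315.7), np.float64(208.0)), 39, [307, 202, 18, 10])
((np.float64(413.5), np.float64(238.6)), 130, [401, 224, 28, 29])
((np.float64(414.6), np.float64(237.9)), 322, [405, 228, 20, 20])
((np.float64(405.4), np.float64(189.5)), 124, [395, 178, 23, 23]) [ 0.59944889 -0.21159114  0.098     ]
((np.float64(406.0), np.float64(189.1)), 191, [399, 182, 15, 16]) [ 0.60052136 -0.21317525  0.098     ]
((np.float64(315.5), np.float64(202.4)), 128, [309, 194, 15, 15]) [0.56329443 0.02072514 0.098     ]
```

play_rows --pt "0 0.006 0.0026 0 0 0 1" --pt "0 0.012 0.0052 0 0 0 1" --pt "0 0.017 0.0072 0 0 0 1" --pt "0 0.017 0.0072 0 0 0 1"

```text
clock: 10.1
position: [0.5684, 0.0499, 0.0326]
tool_rot: [2.741, 0.0, -0.06]
force: [0.3, 1.3, 0.5]
grip_width: 0.0001
finger_force: 1.0
```

play_rows --pt "0 0.003 0.0013 0 0 0 1" --pt "0 0.006 0.0026 0 0 0 1" --pt "0 0.006 0.0026 0 0 0 1"

```text
clock: 10.4
position: [0.5684, 0.0476, 0.0325]
tool_rot: [2.742, -0.0, -0.059]
force: [-0.2, 5.9, 0.4]
grip_width: 0.0001
finger_force: 2.8
```

play_rows --pt "0 0.003 0.0013 0 0 0 1" --pt "0 0.006 0.0026 0 0 0 1" --pt "0 0.006 0.0026 0 0 0 1"

```text
clock: 10.7
position: [0.5686, 0.0471, 0.0325]
tool_rot: [2.745, -0.001, -0.058]
force: [-1.6, 19.3, 4.8]
grip_width: 0.0001
finger_force: 8.8
```

```bash
python3 -c "
from h import *
s=observe();print(s['force'],(s['position'][:2]-F)@D)
im=grab_frame('top')
for c in blobs(im,[5,180,80],[14,255,255]): print(c,back('top',*c[0],.098))
"
```

```text
[-1.63101502 19.33007379  4.76392911] -0.03847990922284235
((np.float64(405.4), np.float64(189.4)), 124, [395, 178, 23, 23]) [ 0.5997134  -0.21160028  0.098     ]
((np.float64(406.0), np.float64(189.1)), 191, [399, 182, 15, 16]) [ 0.60052136 -0.21317525  0.098     ]
((np.float64(319.7), np.float64(203.1)), 111, [313, 194, 15, 15]) [0.5615631  0.00990406 0.098     ]
```

Firm stop at 19 N, so the stack is home. Backing off and raising.

play_rows --pt "0 -0.02 -0.0085 0 0 0 1" --pt "0 -0.06 -0.0255 0 0 0 1" --pt "0 -0.1 -0.0425 0 0 0 1" --pt "0 -0.1 -0.1 0 0 0 1" --pt "0 -0.1 -0.18 0 0 0 0.8" --pt "0 -0.1 -0.25 0 0 0 0.5" --pt "0 -0.1 -0.3 0 0 0 0.35" --pt "0 -0.1 -0.3 0 0 0 0.35"

```text
clock: 11.55
position: [0.5755, 0.1513, 0.154]
tool_rot: [2.744, -0.003, -0.058]
force: [1.1, -0.6, -1.2]
grip_width: 0.055
finger_force: 0.0
```

```bash
python3 -c "
from h import *
im=grab_frame('top'); print([(c,back('top',*c[0],.098)) for c in blobs(im,[5,180,80],[14,255,255])][-1])
b=im[175:235,290:340]
sc=grab_frame('scene')[165:265,225:325]
a=cv2.resize(b,(400,480),interpolation=cv2.INTER_CUBIC);c=cv2.resize(sc,(400,400),interpolation=cv2.INTER_CUBIC)
c=np.vstack([c,np.zeros((80,400,3),np.uint8)])
cv2.imwrite('pics/t5.png',np.hstack([a,c])[:,:,::-1])
to(F[0],F[1],.15)
"
```

```text
(((np.float64(319.2), np.float64(202.3)), 138, [313, 194, 15, 15]), array([0.56364791, 0.01119159, 0.098     ]))
t 11.65 pos [0.5743 0.1489 0.1511] rot [ 2.741 -0.    -0.059] F [ 0.3  0.  -1.5] w 0.0557 ff 0.0
-> [-0.0013  0.2579  0.1117] [ 1.913e-01 -1.000e-04  4.000e-04]
```

View pics/t5.png

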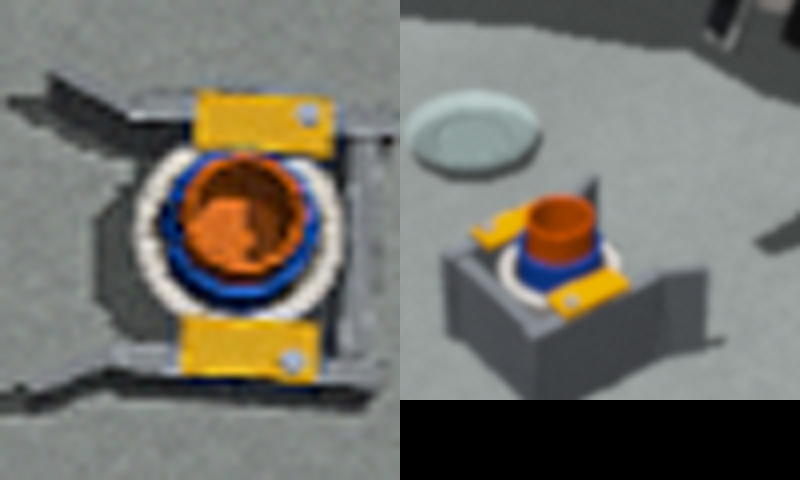

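White sits home under both lips: rim centre (239,232), lip centres at x≈258, which matches the 5.5 mm offset. The stack is upright and still jammed together, with the orange rim centred at about (244,215).

```bash
python3 -c "
from h import *
print(back('top',320.1,201.4,.098))
p=back('top',320.1,201.4,.098)
to(p[0],p[1],.15)
"
```

```text
[0.566031   0.00887162 0.098     ]
t 11.65 pos [0.5743 0.1489 0.1511] rot [ 2.741 -0.    -0.059] F [ 0.3  0.  -1.5] w 0.0557 ff 0.0
-> [1.000e-04 2.575e-01 1.115e-01] [ 1.913e-01 -1.000e-04  4.000e-04]
```

play_rows --pt "0 0.02 0.006 0.05 0 0 0.3" --pt "0 0.06 0.024 0.1 0 0 0.3" --pt "0 0.11 0.045 0.15 0 0 0.25" --pt "0 0.16 0.067 0.19 0 0 0.25" --pt "0 0.21 0.09 0.1913 0 0 0.25" --pt "0 0.245 0.106 0.1913 0 0 0.25" --pt "0 0.2575 0.1115 0.1913 0 0 0.25" --pt "0 0.2575 0.1115 0.1913 0 0 0.25"

```text
clock: 12.45
position: [0.5656, 0.0077, 0.1493]
tool_rot: [3.141, 0.001, -0.061]
force: [-0.0, 0.4, -0.1]
grip_width: 0.0641
finger_force: 0.0
```

```bash
python3 -c "
from h import *
to(.566,.0089,.078)
"
```

```text
t 12.45 pos [0.5656 0.0077 0.1493] rot [ 3.141e+00  1.000e-03 -6.100e-02] F [-0.   0.4 -0.1] w 0.0641 ff 0.0
-> [ 0.0008 -0.0025  0.1427] [ 0.0001  0.0007 -0.0006]
```

play_rows --pt "0.001 -0.002 0.03 0 0 0 0.25" --pt "0.001 -0.002 0.06 0 0 0 0.25" --pt "0.001 -0.002 0.09 0 0 0 0.25" --pt "0.001 -0.002 0.12 0 0 0 0.25" --pt "0.001 -0.002 0.139 0 0 0 0.25" --pt "0.001 -0.002 0.139 0 0 0 0.25" --pt "0.001 -0.002 0.139 0 0 0 0.4" --pt "0.001 -0.002 0.139 0 0 0 0.6" --pt "0.001 -0.002 0.139 0 0 0 0.8" --pt "0.001 -0.002 0.139 0 0 0 0.8" --newtons 35

```text
clock: 13.45
position: [0.567, 0.0094, 0.0812]
tool_rot: [-3.141, -0.001, -0.06]
force: [-1.1, 1.8, 6.1]
grip_width: 0.0381
finger_force: 35.3
```

play_rows --pt "0 0 0 0 0 0 0.8" --pt "0 0 0 0 0 0 0.8" --pt "0 0 -0.006 0 0 0 0.8" --pt "0 0 -0.012 0 0 0 0.8" --pt "0 0 -0.018 0 0 0 0.8"

```text
clock: 13.95
position: [0.5661, 0.0089, 0.0894]
tool_rot: [3.141, 0.001, -0.06]
force: [0.3, 0.9, -9.5]
grip_width: 0.0382
finger_force: 36.3
```

play_rows --pt "0 0 -0.008 0 0 0 0.8" --pt "0 0 -0.016 0 0 0 0.8" --pt "0 0 -0.024 0 0 0 0.8" --pt "0 0 -0.034 0 0 0 0.8" --pt "0 0 -0.044 0 0 0 0.8" --pt "0 0 -0.056 0 0 0 0.8" --pt "0 0 -0.068 0 0 0 0.8" --pt "0 0 -0.082 0 0 0 0.8" --pt "0 0 -0.1 0 0 0 0.8" --pt "0 0 -0.12 0 0 0 0.8"

```text
clock: 14.95
position: [0.5667, 0.0091, 0.1506]
tool_rot: [-3.142, -0.0, -0.06]
force: [0.5, -0.4, -0.5]
grip_width: 0.0382
finger_force: 37.1
```

```bash
python3 -c "
from h import *
to(.6214,-.2376,.14)
im=grab_frame('scene'); print(blobs(im,[5,180,80],[14,255,255])); print(blobs(im,[105,180,60],[120,255,255]))
"
```

```text
t 14.95 pos [0.5667 0.0091 0.1506] rot [-3.142 -0.    -0.06 ] F [ 0.5 -0.4 -0.5] w 0.0382 ff 37.1
-> [0.1388 0.4861 0.0211] [-0.     -0.0001  0.0001]
[((np.float64(264.9), np.float64(203.9)), 365, [257, 190, 16, 28]), ((np.float64(306.3), np.float64(290.0)), 62, [301, 285, 12, 9]), ((np.float64(187.5), np.float64(316.9)), 474, [172, 305, 32, 25]), ((np.float64(273.1), np.float64(312.3)), 72, [267, 307, 13, 10])]
[((np.float64(421.7), np.float64(160.7)), 990, [388, 139, 80, 43]), ((np.float64(263.9), np.float64(227.7)), 237, [255, 220, 20, 17]), ((np.float64(146.5), np.float64(283.0)), 367, [134, 272, 26, 21]), ((np.float64(147.4), np.float64(288.9)), 104, [129, 274, 36, 23])]
```

play_rows --pt "0.01 0.03 0 0 0 0 0.8" --pt "0.025 0.085 0 0 0 0 0.8" --pt "0.04 0.145 0 0 0 0 0.8" --pt "0.06 0.21 0 0 0 0 0.8" --pt "0.078 0.275 0 0 0 0 0.8" --pt "0.097 0.34 0 0 0 0 0.8" --pt "0.115 0.4 0 0 0 0 0.8" --pt "0.13 0.455 0 0 0 0 0.8" --pt "0.139 0.486 0 0 0 0 0.8" --pt "0.139 0.486 0 0 0 0 0.8"

```text
clock: 16.0
position: [0.6209, -0.2405, 0.1491]
tool_rot: [3.141, 0.001, -0.063]
force: [-0.1, 0.4, -0.9]
grip_width: 0.0383
finger_force: 37.1
```

```bash
python3 -c "
from h import *
to(.6214,-.2376,.046)
im=grab_frame('top')
print(blobs(im,[105,180,60],[120,255,255])); print(blobs(im,[5,180,80],[14,255,255]))
# expected blue rim px in both
def proj(n,P):
    c=get_calibration(n);f=210/np.tan(np.radians(c['fovy'])/2);q=Ro.from_euler('xyz',c['rotation']).inv().apply(np.array(P)-c['xyz']);return q[:2]/q[2]*f+[c['cx'],c['cy']]
for n in('top','scene'):print(n,proj(n,[.566,.0089,.08]),proj(n,[.566,.0089,.09]))
"
```

```text
t 16.0 pos [ 0.6209 -0.2405  0.1491] rot [ 3.141e+00  1.000e-03 -6.300e-02] F [-0.1  0.4 -0.9] w 0.0383 ff 37.1
-> [ 0.0007 -0.0061  0.2061] [ 0.0004  0.0003 -0.0014]
[((np.float64(118.2), np.float64(181.0)), 346, [89, 155, 37, 45]), ((np.float64(319.3), np.float64(203.4)), 231, [310, 194, 20, 20]), ((np.float64(99.7), np.float64(228.8)), 367, [75, 202, 36, 51]), ((np.float64(413.3), np.float64(238.5)), 130, [401, 224, 28, 29]), ((np.float64(414.6), np.float64(238.0)), 320, [405, 228, 20, 20])]
[((np.float64(423.3), np.float64(179.6)), 51, [418, 177, 15, 7]), ((np.float64(404.7), np.float64(189.9)), 115, [395, 178, 23, 23]), ((np.float64(406.0), np.float64(189.1)), 193, [399, 182, 15, 16])]
top [319.69767479 202.67776697] [319.91356783 201.97927543]
scene [264.26800679 224.86752368] [264.18840477 221.41089436]
```

play_rows --pt "0.001 -0.005 0.03 0 0 0 0.8" --pt "0.001 -0.005 0.07 0 0 0 0.8" --pt "0.001 -0.005 0.11 0 0 0 0.8" --pt "0.001 -0.005 0.15 0 0 0 0.8" --pt "0.001 -0.005 0.18 0 0 0 0.8" --pt "0.001 -0.005 0.2 0 0 0 0.8" --pt "0.001 -0.005 0.206 0 0 0 0.8" --pt "0.001 -0.005 0.206 0 0 0 0.8"

```text
clock: 16.85
position: [0.6221, -0.2349, 0.0465]
tool_rot: [-3.141, 0.0, -0.06]
force: [-0.6, -0.6, -0.5]
grip_width: 0.0382
finger_force: 37.1
```

play_rows --pt "0 0 0.002 0 0 0 0.8" --pt "0 0 0.004 0 0 0 0.8" --pt "0 0 0.006 0 0 0 0.8" --pt "0 0 0.007 0 0 0 0.8"

```text
clock: 17.25
position: [0.6221, -0.2352, 0.0433]
tool_rot: [3.141, -0.0, -0.06]
force: [-1.1, 0.6, -1.1]
grip_width: 0.0378
finger_force: 37.1
```

Not yet touching, so I'll go on in 1 mm steps.

play_rows --pt "0 0 0.002 0 0 0 0.8" --pt "0 0 0.004 0 0 0 0.8" --pt "0 0 0.004 0 0 0 0.8"

```text
clock: 17.55
position: [0.6225, -0.2353, 0.0423]
tool_rot: [3.141, -0.001, -0.06]
force: [-4.3, 1.9, 15.9]
grip_width: 0.0379
finger_force: 38.4
```

play_rows --pt "0 0 -0.001 0 0 0 0.6" --pt "0 0 -0.001 0 0 0 0.4" --pt "0 0 -0.001 0 0 0 0.25" --pt "0 0 -0.001 0 0 0 0.25" --pt "0 0 -0.03 0 0 0 0.25" --pt "0 0 -0.08 0 0 0 0.25" --pt "0 0 -0.13 0 0 0 0.25" --pt "0 0 -0.18 0 0 0 0.25" --pt "0 0 -0.2 0 0 0 0.25"

```text
clock: 18.45
position: [0.6231, -0.2355, 0.1445]
tool_rot: [3.141, -0.003, -0.06]
force: [0.6, -0.0, -0.8]
grip_width: 0.064
finger_force: 0.0
```

```bash
python3 -c "
from h import *
to(.566,.0089,.14)
im=grab_frame('scene'); print(blobs(im,[5,180,80],[14,255,255])); print(blobs(im,[105,180,60],[120,255,255]))
"
```

```text
t 18.45 pos [ 0.6231 -0.2355  0.1445] rot [ 3.141e+00 -3.000e-03 -6.000e-02] F [ 0.6 -0.  -0.8] w 0.064 ff 0.0
-> [-0.1433 -0.4811  0.0081] [ 0.0004 -0.0017 -0.    ]
[((np.float64(306.3), np.float64(290.0)), 64, [301, 285, 12, 9]), ((np.float64(187.0), np.float64(310.8)), 727, [172, 291, 32, 39]), ((np.float64(273.2), np.float64(312.4)), 73, [267, 307, 13, 10])]
[((np.float64(421.6), np.float64(160.7)), 989, [388, 139, 80, 43]), ((np.float64(263.9), np.float64(227.3)), 256, [255, 219, 19, 18]), ((np.float64(146.5), np.float64(283.0)), 367, [134, 272, 26, 21]), ((np.float64(147.7), np.float64(288.4)), 110, [129, 273, 36, 24])]
```

play_rows --pt "-0.01 -0.03 0 0 0 0 0.2" --pt "-0.03 -0.1 0 0 0 0 0.2" --pt "-0.052 -0.175 0 0 0 0 0.2" --pt "-0.075 -0.25 0 0 0 0 0.2" --pt "-0.097 -0.325 0 0 0 0 0.2" --pt "-0.118 -0.395 0 0 0 0 0.2" --pt "-0.135 -0.45 0 0 0 0 0.2" --pt "-0.1433 -0.481 0 0 -0.0017 0 0.2" --pt "-0.1433 -0.481 0 0 -0.0017 0 0.2"

```text
clock: 19.4
position: [0.5642, 0.0117, 0.1406]
tool_rot: [-3.141, 0.005, -0.057]
force: [0.9, -0.8, -0.7]
grip_width: 0.0681
finger_force: 0.0
```

play_rows --pt "0 0 0 0 0 0 0.15" --pt "0 0 0 0 0 0 0.15"

```text
clock: 19.6
position: [0.565, 0.0078, 0.1408]
tool_rot: [3.141, 0.004, -0.062]
force: [-0.2, -0.4, -0.8]
grip_width: 0.0726
finger_force: 0.0
```

```bash
python3 -c "
from h import *
to(.566,.0089,.061)
"
```

```text
t 19.6 pos [0.565  0.0078 0.1408] rot [ 3.141  0.004 -0.062] F [-0.2 -0.4 -0.8] w 0.0726 ff 0.0
-> [ 0.0025 -0.0025  0.1596] [ 0.0003  0.0019 -0.0008]
```

play_rows --pt "0.002 -0.002 0.03 0 0.002 0 0.15" --pt "0.002 -0.002 0.06 0 0.002 0 0.15" --pt "0.002 -0.002 0.09 0 0.002 0 0.15" --pt "0.002 -0.002 0.12 0 0.002 0 0.15" --pt "0.002 -0.002 0.145 0 0.002 0 0.15" --pt "0.002 -0.002 0.157 0 0.002 0 0.15" --pt "0.002 -0.002 0.157 0 0.002 0 0.15" --pt "0.002 -0.002 0.157 0 0.002 0 0.3" --pt "0.002 -0.002 0.157 0 0.002 0 0.5" --pt "0.002 -0.002 0.157 0 0.002 0 0.7" --newtons 80

```text
clock: 20.6
position: [0.5664, 0.0099, 0.0639]
tool_rot: [3.142, -0.002, -0.06]
force: [-2.1, -1.6, 11.8]
grip_width: 0.0469
finger_force: 80.1
```

play_rows --pt "0 0 0 0 0 0 0.8" --pt "0 0 0 0 0 0 0.8" --pt "0 0 -0.006 0 0 0 0.8" --pt "0 0 -0.012 0 0 0 0.8" --pt "0 0 -0.018 0 0 0 0.8"

```text
clock: 21.1
position: [0.565, 0.0101, 0.0711]
tool_rot: [3.141, 0.001, -0.06]
force: [0.5, 0.1, -20.2]
grip_width: 0.0464
finger_force: 85.3
```

play_rows --pt "0 0 -0.008 0 0 0 0.8" --pt "0 0 -0.016 0 0 0 0.8" --pt "0 0 -0.024 0 0 0 0.8" --pt "0 0 -0.034 0 0 0 0.8" --pt "0 0 -0.044 0 0 0 0.8" --pt "0 0 -0.054 0 0 0 0.8" --pt "0 0 -0.064 0 0 0 0.8" --pt "0 0 -0.074 0 0 0 0.8" --pt "0 0 -0.086 0 0 0 0.8" --pt "0 0 -0.1 0 0 0 0.8"

```text
clock: 22.1
position: [0.5659, 0.0102, 0.1224]
tool_rot: [-3.141, -0.001, -0.06]
force: [-0.5, -0.3, -0.5]
grip_width: 0.0469
finger_force: 87.9
```

play_rows --pt "0 0 -0.03 0 0 0 0.8" --pt "0 0 -0.06 0 0 0 0.8" --pt "0 0 -0.08 0 0 0 0.8" --pt "0 0 -0.08 0 0 0 0.8"

```text
clock: 22.5
position: [0.5664, 0.0102, 0.163]
tool_rot: [-3.141, -0.003, -0.06]
force: [-0.2, 0.1, -1.2]
grip_width: 0.0467
finger_force: 87.9
```

```bash
python3 -c "
from h import *
to(.483,-.2555,.16)
im=grab_frame('scene'); print(blobs(im,[105,180,60],[120,255,255]))
"
```

```text
t 22.5 pos [0.5664 0.0102 0.163 ] rot [-3.141e+00 -3.000e-03 -6.000e-02] F [-0.2  0.1 -1.2] w 0.0467 ff 87.9
-> [-0.1346  0.5405  0.0055] [-0.0002 -0.0014 -0.    ]
[((np.float64(421.6), np.float64(160.7)), 992, [388, 139, 80, 43]), ((np.float64(265.3), np.float64(199.9)), 518, [255, 183, 20, 33]), ((np.float64(146.5), np.float64(283.0)), 368, [134, 272, 26, 21]), ((np.float64(147.6), np.float64(288.9)), 108, [129, 274, 36, 23])]
```

play_rows --pt "-0.008 0.03 0 0 0 0 0.8" --pt "-0.022 0.09 0 0 0 0 0.8" --pt "-0.04 0.16 0 0 0 0 0.8" --pt "-0.058 0.235 0 0 0 0 0.8" --pt "-0.076 0.31 0 0 0 0 0.8" --pt "-0.095 0.385 0 0 0 0 0.8" --pt "-0.113 0.455 0 0 0 0 0.8" --pt "-0.127 0.51 0 0 0 0 0.8" --pt "-0.1346 0.5405 0 0 -0.001 0 0.8" --pt "-0.1346 0.5405 0 0 -0.001 0 0.8"

```text
clock: 23.55
position: [0.4809, -0.2578, 0.161]
tool_rot: [3.141, 0.003, -0.063]
force: [-0.1, 0.3, -1.2]
grip_width: 0.0468
finger_force: 87.9
```

play_rows --pt "0 0 0 0 0 0 0.8" --pt "0 0 0 0 0 0 0.8"

```text
clock: 23.75
position: [0.4827, -0.2542, 0.1614]
tool_rot: [-3.141, 0.002, -0.058]
force: [1.1, -0.1, -1.6]
grip_width: 0.0466
finger_force: 87.9
```

```bash
python3 -c "
from h import *
to(.483,-.2555,.05)
"
```

```text
t 23.75 pos [ 0.4827 -0.2542  0.1614] rot [-3.141e+00  2.000e-03 -5.800e-02] F [ 1.1 -0.1 -1.6] w 0.0466 ff 87.9
-> [0.001  0.0026 0.2228] [-0.0003  0.0007  0.0009]
```

play_rows --pt "0.001 0.002 0.04 0 0.0007 0 0.8" --pt "0.001 0.002 0.08 0 0.0007 0 0.8" --pt "0.001 0.002 0.12 0 0.0007 0 0.8" --pt "0.001 0.002 0.16 0 0.0007 0 0.8" --pt "0.001 0.002 0.195 0 0.0007 0 0.8" --pt "0.001 0.002 0.215 0 0.0007 0 0.8" --pt "0.001 0.002 0.2228 0 0.0007 0 0.8" --pt "0.001 0.002 0.2228 0 0.0007 0 0.8"

```text
clock: 24.55
position: [0.4828, -0.2562, 0.0501]
tool_rot: [-3.141, 0.0, -0.059]
force: [-0.0, -0.2, -1.7]
grip_width: 0.0469
finger_force: 87.9
```

play_rows --pt "0 0 0.003 0 0 0 0.8" --pt "0 0 0.006 0 0 0 0.8" --pt "0 0 0.008 0 0 0 0.8" --pt "0 0 0.008 0 0 0 0.8"

```text
clock: 24.95
position: [0.4826, -0.2567, 0.0462]
tool_rot: [3.142, -0.0, -0.06]
force: [0.1, 0.1, -1.7]
grip_width: 0.0466
finger_force: 87.9
```

play_rows --pt "0 0 0.002 0 0 0 0.8" --pt "0 0 0.003 0 0 0 0.8" --pt "0 0 0.003 0 0 0 0.8"

```text
clock: 25.25
position: [0.4828, -0.2567, 0.045]
tool_rot: [3.141, -0.0, -0.06]
force: [-0.4, 0.1, 6.1]
grip_width: 0.0466
finger_force: 88.6
```

Touching. Releasing and rising.

play_rows --pt "0 0 0 0 0 0 0.6" --pt "0 0 0 0 0 0 0.35" --pt "0 0 0 0 0 0 0.15" --pt "0 0 0 0 0 0 0.15" --pt "0 0 -0.03 0 0 0 0.15" --pt "0 0 -0.08 0 0 0 0.15" --pt "0 0 -0.14 0 0 0 0.15" --pt "0 0 -0.21 0 0 0 0.15" --pt "0 0 -0.28 0 0 0 0.15" --pt "0 0 -0.35 0 0 0 0.15"

```text
clock: 26.25
position: [0.4823, -0.2565, 0.2211]
tool_rot: [-3.142, -0.0, -0.06]
force: [0.3, -0.2, -0.1]
grip_width: 0.073
finger_force: 0.0
```

play_rows --pt "0 0 0 0 0 0 0.15" --pt "0 0 0 0 0 0 0.15"

```text
clock: 26.45
position: [0.4827, -0.2567, 0.22]
tool_rot: [3.141, -0.001, -0.06]
force: [-0.8, 0.6, -0.9]
grip_width: 0.0726
finger_force: 0.0
```

```bash
python3 -c "
from h import *
im=grab_frame('scene')
cv2.imwrite('pics/end.png',cv2.resize(im[170:350,110:390],None,fx=2.8,fy=2.8,interpolation=cv2.INTER_CUBIC)[:,:,::-1])
"
```

```text
(no output)
```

View pics/end.png

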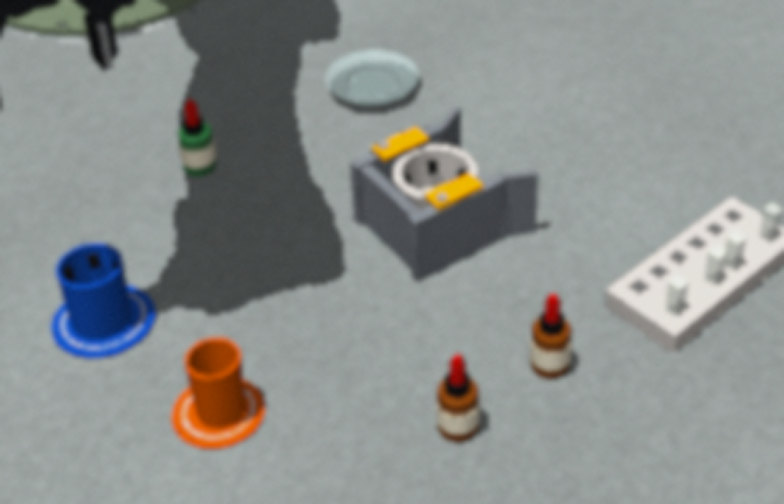

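The blue cup at (95,290) and the orange cup at (215,385) stand upright, centred on their mats. The white cup is under the lips at (435,172), and the bottles, rack and dish in view are where they were.

```bash
python3 -c "
from workcell import *
print(job_done())"
```

```text
the job is handed in; nothing more can be done
None
```

The job is handed in, with no verdict returned: the last picture shows the white cup home in the fork and the orange and blue cups upright on their own mats; the bottles, rack and dish look unmoved, and the jar was out of that picture.

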